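# Seat a brush back in its jig and lock the toggle clamp

## Task

Push the wooden brush back along the jig's channel until it is fully home against the end stop, without forcing it, then push the clamp's lever over with a fingertip so that it snaps shut and holds the brush back there. Push gently enough not to strain the lever or the stop, and leave the other things on the bench where they are.

Things in the scene. Friction and masses are not known exactly. Their poses are not given: they have to be found in the camera images.
- jig: Fixed grey jig board, 300 x 140 x 15 mm, top 15 mm above the bench. Origin on its underside, on the channel's centre line; its x axis runs along the channel to the end stop, y to the side of the clamp, z up. Channel: two aluminium fences, jig x = -45 to 75 mm, 11 mm high, 48 mm apart. Beyond stands the end stop, an aluminium block 46 mm wide, 26 mm high, its flat face towards -x.
- stock_center (a point): Centre of the loose beech brush back, a block 150 x 45 x 20 mm (0.2 to 0.35 kg), flat on the board, its far part between the fences, top 35 mm above the bench; x axis along it to the stop. It starts 30 to 99 mm short of home. Sliding it takes 1 to 4 N. The rigid stop's face lies anywhere from jig x = 70 to 114 mm; its place is not reported: find it by feel, with at most 20 N.
- stock_near_end (a point): Middle of the brush back's near end face (the 45 x 20 mm face away from the stop), 25 mm above the bench: the face to push on, towards the jig's +x. It is clear of the fences all the way.
- pin (a joint): Brass feeler pin (9 mm thick, 10 mm above the board) in the end stop's face: how far it is pushed in, in m: 0 free (5 mm proud), 0.005 when the brush back is flat against the stop. Sprung very weakly (under 0.6 N): it follows the brush back and cannot push it away.
- lever (a joint): Clamp lever angle in rad: 0 open, 0.96 shut, pad on the brush back. Over-centre: sprung to the nearer end, middle 0.48. Level axis along jig x, at jig y = 58, 45 mm above the bench; 80 mm from axis to knob centre. Leans 20 degrees to +y open, 35 to -y shut. A level push on the knob to jig -y takes 7 to 10 N at first, less up to the middle, then it snaps over by itself. Over 20 N strains it.
- lever_knob (a point): Centre of the black ball knob (24 mm across) ending the lever, at jig x = 30 mm; open, 120 mm above the bench at jig y = 85 mm, and at most 125 mm above the bench on its way over.
- spare: Bystander: a second brush back, same size, lying on the bench beyond the jig. Origin under its centre.
- collar: Bystander: brass ring, 34 mm across, 16 mm high, standing on the jig board near its near corner on the clamp side. Origin under its centre.
- coil: Bystander: thin paper-covered ring, 84 mm across, 32 mm high. Origin under its centre.
- tube: Bystander: clear plastic cup, 64 mm across, 62 mm high. Origin under its centre.
- plate: Bystander: flat dark steel plate, 140 x 45 x 4 mm, on the bench on the clamp side of the jig. Origin under its centre.
- awl: Bystander: wooden-handled awl, 160 mm long, lying on the bench.
- roll: Bystander: cardboard roll, 60 mm across, 22 mm high. Origin under its centre.
Things that resemble listed ones, but are neither listed nor needed, are in the scene too. Leave any blue or purple look-alike of the part that bears stock_center alone.

How it is judged:
By the outcome, as a careful person would: the job done as asked, in the order asked, and still so for the second after the job is handed in, with the robot touching nothing.
It also fails if it takes over 56 s, if anything falls off the work surface, if the arm or the gripper's body presses on something with over 40 N, if the wrist force passes 120 N, or if a joint passes its speed limit or range.

## Robot

A 7-joint arm with a two-finger parallel gripper is mounted at the origin on the work surface. World frame = base frame: x ahead of the robot, y to its left, z up, the work surface at z = 0. Lengths are in mm, angles in rad, forces in N, time in s.
With the tool pointing down it reaches from about 400 to 875 mm from the base axis. Payload 4.4 kg.
Tool frame: the origin (TCP) lies midway between the tips of the shut fingers; the grasp point (between the pads) lies 19 mm behind it; z points along the fingers, y is the direction in which the jaws open and shut (so a half turn about z gives the same grasp; the last joint's range is limited). The gripper opens to 85 mm and grips with 20 to 120 N. Pads are 22 mm wide; open, the fingers measure 114 mm over their backs; the gripper's body (76 mm by 85 mm) begins 54 mm behind the grasp point. The pads swing forward as they close: fully open they stand 13 mm farther back than shut.
Start: joints at [-0.066, 0.628, 0.038, 1.517, -0.027, 0.996, -0.02], TCP at [650.014, 0.027, 231.313] pointing down, gripper open.
Joint ranges: [-3.06, 3.06], [-0.37, 2.12], [-1.25, 1.32], [0.18, 2.47], [-1.1, 4.24], [0.23, 1.98], [-2.94, 2.94]. Speed limits (rad/s): [2.57, 2.57, 3.14, 3.14, 3.14, 3.14, 3.14].

## Interface

Orientations are given as [roll, pitch, yaw] about the fixed x, y, z axes, in that order (R = Rz(yaw) Ry(pitch) Rx(roll)).
In Python, from cell import * gives the robot as it stands. The module is installed in compiled form; this text tells all that it offers.
- The arm moves only by the tool move_arm, never from a script. Its argument "series" is a list of rows, each a list of 2 entries, a list of its own where there are three numbers: the shift along the tool's x, y, z in m, then the turn about the tool's z in rad. In form: [[[x, y, z], yaw], ...]. A call has 1 to 5 rows; each row is the pose to reach, as a shift and turn from the pose measured when the call began, along the tool's axes at that moment; what a row does not reach only later rows make up. A row lasts 1/8 s, in which the tool goes at most 62.5 mm and 10.7 degrees, less where a joint would pass 70% of its speed; a pose out of reach is approached as far as the arm can. A call with a gripper value outside its range is refused whole. "claw" is the opening, from 0 (shut) to 1 (fully open), set as the call begins (left out, the last holds). The fingers move at their own pace and stop on an object; the grip force is fixed at half the most. Time passes only in rows, so rows that repeat a pose let the fingers close. It gives the time, the measured TCP pose, the force and the opening at its end, in the units of the state.
- read_state(): the state, without advancing time (a new reading comes with each control period).
- get_image(name): name is "scene" or "side" or "wrist"; returns the picture (420x560x3 uint8, blue, green, red); there is no depth.
- camera_model(name): a dict with "fov_y" (degrees; the focal length in pixels is half the picture's height over the tangent of half this angle, whatever the lens; pixels are square), "cx", "cy" (the principal point, pixels), "pose" (4x4, takes a point from camera to world coordinates); the wrist camera has in their place "tool_from_camera" (4x4, takes a point from camera to tool coordinates, whose origin is the TCP and whose axes are the flange's). Camera axes: x right, y down, z forward; pixel columns grow to the right and rows downward; lengths in mm; the calibration is good to about 2 mm. A picture is of the moment at which its call begins: read the wrist's pose just before it. camera_model takes no time and is no camera call.
- finish_job(): hands the job in, once; it reports no verdict.
The state is a dict: "clock": time; "qpos": joint angles; "qd": joint speeds; "tau": joint torques, N m; "eef_pos": TCP position; "tool_rot": TCP orientation; "force": force on the tool from outside, world axes, zero at the start; "torque": the same for the moment, N m; "width": finger opening in mm.
Only numpy, scipy, OpenCV 4.12 (cv2) and the standard library are available. Lean on these libraries where they do the work, as an engineer would, in place of code of your own. Each camera call takes 0.05 s, during which the arm holds its last target. There are 200 camera calls.

## Working session

There is one attempt and no reset: what is moved stays moved. The work goes in short steps, Python scripts to look and compute and a tool call to move; the robot and the scene stay as the last step left them, time stands still between calls to the robot, and variables do not carry over. Pictures are saved under pics/ and viewed, about 8 in all and at most 12, crops included, and the job is handed in when it is done.

Besides the shell and the picture viewer there is one more tool, called after "Call:" by a JSON object that holds its "method" and its "body", one argument or row to a line. move_arm: Moves the arm, as the interface text tells. Its arguments: {"type":"object","properties":{"series":{"type":"array"},"claw":{"type":"number"}},"required":["series"]}

```bash
mkdir -p pics
python3 - <<'E'
from cell import *
import cv2
for n in ("scene","side"):
    cv2.imwrite(f"pics/{n}0.png",cv2.resize(get_image(n),(800,600)))
    m=camera_model(n); print(n,m)
s=read_state();print(s)
print(camera_model("wrist"))
cv2.imwrite("pics/w0.png",get_image("wrist"))
E
```

```text
scene {'fov_y': 47.94035621791046, 'cx': 278.6002295097054, 'cy': 203.96695191446258, 'pose': array([[-2.79001872e-01,  7.09550128e-01, -6.47067671e-01,
         1.41478343e+03],
       [ 9.60290303e-01,  2.05660616e-01, -1.88537121e-01,
         2.28041877e+02],
       [-7.00202405e-04, -6.73975019e-01, -7.38753804e-01,
         1.07173929e+03],
       [ 0.00000000e+00,  0.00000000e+00,  0.00000000e+00,
         1.00000000e+00]])}
side {'fov_y': 53.552724170672995, 'cx': 277.207509962475, 'cy': 211.58747163909115, 'pose': array([[ 9.44417937e-01, -2.54883224e-01,  2.07627796e-01,
         3.91219720e+02],
       [-3.28514739e-01, -7.07955266e-01,  6.25201894e-01,
        -6.33083786e+02],
       [-1.23622830e-02, -6.58660674e-01, -7.52338547e-01,
         8.06557024e+02],
       [ 0.00000000e+00,  0.00000000e+00,  0.00000000e+00,
         1.00000000e+00]])}
{'clock': 0.1, 'qpos': array([-0.06582435,  0.62925978,  0.03843611,  1.51824522, -0.02704367,
        0.99628952, -0.02003572]), 'qd': array([ 0.00118706, -0.00206502,  0.00053019, -0.00443491,  0.00020238,
        0.00093906,  
[... 180 characters left out ...]
4926e+02, 6.49089207e-02, 2.30484170e+02]), 'tool_rot': array([-3.13990771e+00, -2.49432279e-05,  1.57076869e+00]), 'force': array([-0.54436106, -0.18660001, -0.04899004]), 'torque': array([ 0.07377782, -0.01400071,  0.05288323]), 'width': 85.77468172752401}
{'fov_y': 65.71143839365993, 'cx': 282.6113679602605, 'cy': 206.82305842702044, 'tool_from_camera': array([[ 1.90314738e-04, -9.50413387e-01, -3.10989322e-01,
         8.00777088e+01],
       [ 9.99999680e-01,  4.22683047e-04, -6.79794879e-04,
         1.80686750e+00],
       [ 7.77536067e-04, -3.10989093e-01,  9.50413163e-01,
        -1.42075130e+02],
       [ 0.00000000e+00,  0.00000000e+00,  0.00000000e+00,
         1.00000000e+00]])}
```

View pics/scene0.png

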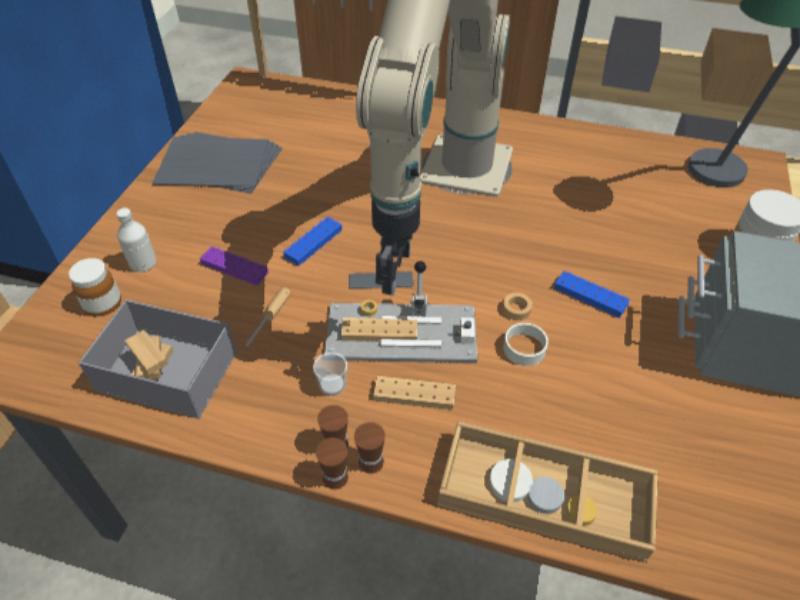

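View pics/side0.png

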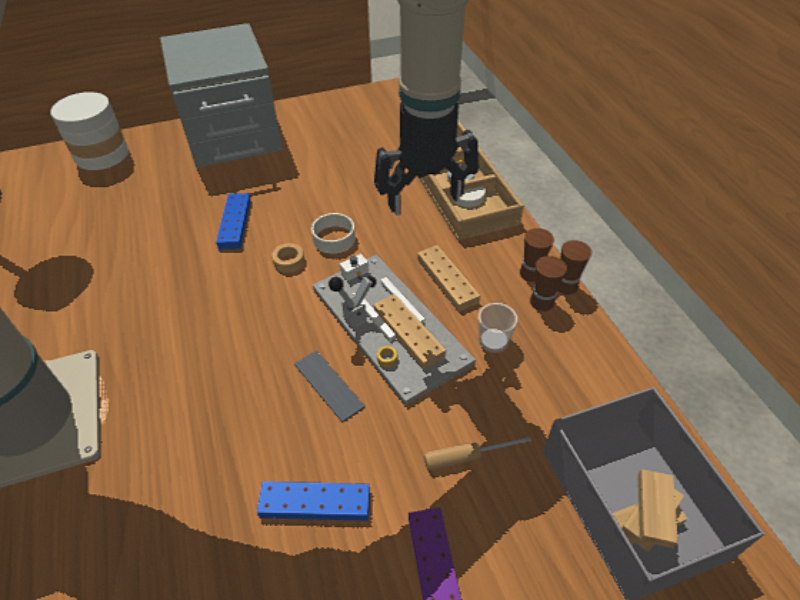

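The scene picture shows the jig at about (400,332), with the lever knob at (420,267) and the brush back on it at (380,328). The spare lies beyond at (415,391), and the blue and purple look-alikes lie elsewhere. The brush back on the grey board is the one that fits. I'll confirm it and measure in an enlarged crop.

Run:
```python
from cell import *
import cv2, numpy as np
a=get_image("scene")[170:290,215:345]; b=get_image("side")[165:285,210:340]
f=lambda x:cv2.resize(x,None,fx=6.0,fy=6.0,interpolation=cv2.INTER_CUBIC)
A=f(a);B=f(b)
# scene crop: origin (215,170), x6
cv2.imwrite("pics/sc1.png",A[:600]);cv2.imwrite("pics/sd1.png",cv2.resize(B,(650,600)))
```

```text
(no output)
```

View pics/sc1.png

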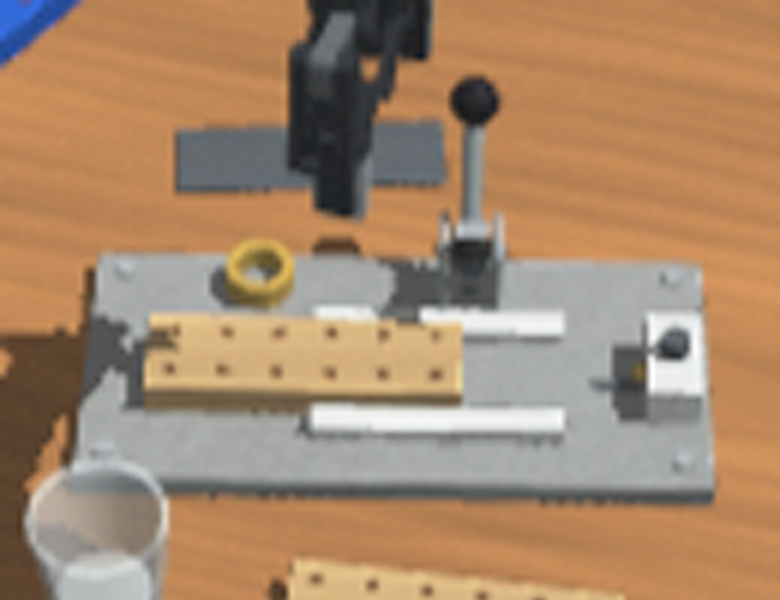

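View pics/sd1.png

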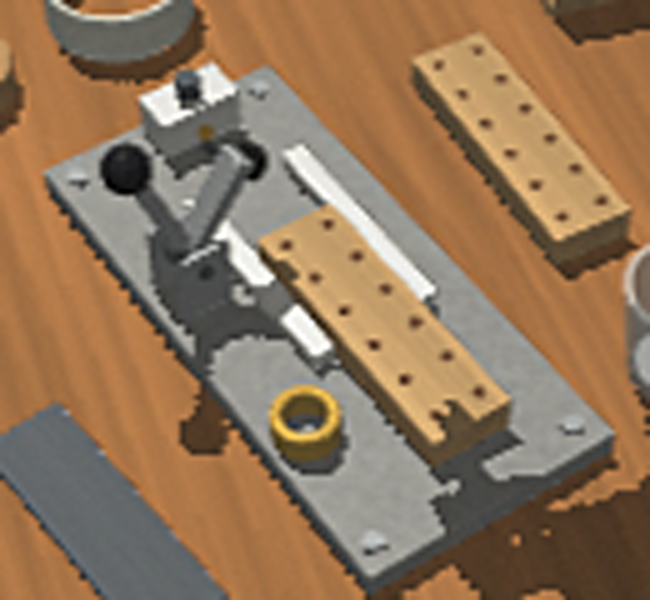

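The first crop (scene) shows the beech block in the channel at (145–462, 313–405). The stop face is at about (648,385), the knob at (474,101), and the collar at (260,272). The second crop (side) agrees: knob (127,168), stop (190,120). The block on the board is the brown one, so it is the target.

```bash
cat > h.py <<'E'
from cell import *
import cv2, numpy as np
def ray(n,u,v):
    m=camera_model(n);f=210/np.tan(np.radians(m["fov_y"])/2)
    P=m["pose"];return P[:3,3],P[:3,:3]@np.array([(u-m["cx"])/f,(v-m["cy"])/f,1])
def onz(n,u,v,z):
    o,d=ray(n,u,v);return (o+d*(z-o[2])/d[2])[:2]
def tri(a,b):
    A=[];B=[]
    for n,u,v in (a,b):
        o,d=ray(n,u,v);d/=np.linalg.norm(d);M=np.eye(3)-np.outer(d,d);A.append(M);B.append(M@o)
    return np.linalg.lstsq(np.vstack(A),np.hstack(B),rcond=None)[0]
E
python3 - <<'E'
from h import *
np.set_printoptions(precision=1,suppress=True)
S=lambda x,y:("scene",215+x/6,170+y/6)
D=lambda x,y:("side",210+x/5,165+y/5)
cs=[(100,253),(702,264),(714,486),(77,480)]; cd=[(370,578),(45,175),(270,68),(612,440)]
p=[onz(*S(*c),15) for c in cs]; q=[onz(*D(*c),15) for c in cd]
print(np.array(p),np.array(q))
C=(np.mean(p,0)+np.mean(q,0))/2
P=(np.array(p)+np.array(q))/2
ex=(P[1]-P[0])+(P[2]-P[3]);th=np.arctan2(ex[1],ex[0]);print("C",C,"yaw",th,[np.linalg.norm(P[i]-P[i-1]) for i in range(4)])
R=np.array([[np.cos(th),np.sin(th)],[-np.sin(th),np.cos(th)]])
k=tri(S(474,101),D(127,168));print("knob",k,"jig",R@(k[:2]-C))
for nm,w in dict(s_nearL=S(150,314),s_nearR=S(145,390),s_farL=S(461,322),s_farR=S(462,390),d_nL=D(430,445),d_nR=D(510,400),d_fL=D(260,238),d_fR=D(335,205)).items():
    x=onz(*w,35);print(nm,x,R@(x-C))
for nm,w,z in (("stop",S(648,395),28),("stopD",D(150,130),41),("collS",S(260,255),31),("collD",D(306,410),31)):
    x=onz(*w,z);print(nm,x,R@(x-C))
E
```

```text
[[ 559.9 -166.8]
 [ 483.8  122. ]
 [ 616.1  155.4]
 [ 694.9 -128.9]] [[ 557.3 -171.6]
 [ 480.5  113.7]
 [ 615.   149.4]
 [ 688.2 -139.3]]
C [587.   -8.3] yaw 1.8305991496247973 [np.float64(137.53912428063808), np.float64(297.0435041582601), np.float64(137.81619093898206), np.float64(296.44569636359284)]
knob [504.8   8.1 118.3] jig [36.9 75.2]
s_nearL [ 606.1 -123. ] [-115.8   11. ]
s_nearR [ 650.6 -109.9] [-114.5  -35.4]
s_farL [569.5  21.1] [32.9  9.4]
s_farR [609.3  32.4] [ 33.5 -32. ]
d_nL [ 602.3 -126.7] [-118.4   15.6]
d_nR [ 645.9 -115.5] [-118.7  -29.4]
d_fL [567.9  17.6] [30.  11.8]
d_fR [609.7  25.8] [ 27.  -30.7]
stop [582.5 115.7] [121.  -27.5]
stopD [535.9 101.5] [119.2  21.2]
collS [552.3 -85.2] [-65.5  53.3]
collD [556.6 -86.4] [-67.7  49.5]
```

Call:
{"method": "move_arm", "body": {
  "series": [
    [[-0.045, -0.004, 0.03], -0.09],
    [[-0.09, -0.008, 0.06], -0.18],
    [[-0.135, -0.011, 0.09], -0.26],
    [[-0.158, -0.013, 0.13], -0.26],
    [[-0.158, -0.013, 0.13], -0.26]
  ],
  "claw": 0
}}

```text
clock: 0.88
eef_pos: [633.2, -160.4, 97.7]
tool_rot: [-3.134, -0.002, 1.826]
force: [-0.7, 0.1, -0.1]
width: -0.2
```

Run:
```python
from h import *
np.set_printoptions(precision=2,suppress=True)
s=read_state();print(s["clock"],s["eef_pos"],s["tool_rot"],s["force"],s["width"])
cv2.imwrite("pics/w1.png",get_image("wrist"))
```

```text
0.875 [ 633.22 -160.43   97.71] [-3.13 -0.    1.83] [-0.73  0.13 -0.14] -0.2042467772079042
```

View pics/w1.png

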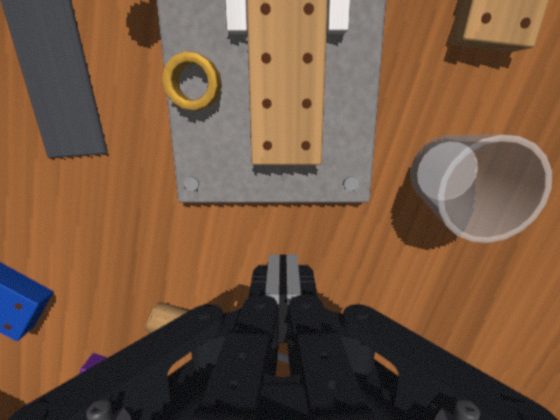

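The wrist picture shows the shut fingers at (283,255). The brush back's near top edge runs (252,164)–(322,164), square to the tool, and the board edge is at row 202.

```bash
cat >> h.py <<'E'
def wr(u,v,z,s):
    from scipy.spatial.transform import Rotation as Ro
    m=camera_model("wrist");f=210/np.tan(np.radians(m["fov_y"])/2);T=m["tool_from_camera"]
    R=Ro.from_euler("xyz",s["tool_rot"]).as_matrix()
    o=R@T[:3,3]+s["eef_pos"];d=R@T[:3,:3]@np.array([(u-m["cx"])/f,(v-m["cy"])/f,1])
    p=o+d*(z-o[2])/d[2];return p,R.T@(p-s["eef_pos"])
E
python3 - <<'E'
from h import *
np.set_printoptions(precision=1,suppress=True)
s=read_state()
for u,v,z in ((252,164,35),(322,164,35),(249,30,35),(327,30,35),(180,202,15),(369,202,15),(160,0,15),(384,0,15),(228,32,26),(348,32,26)): print(*wr(u,v,z,s))
E
```

```text
[ 607.6 -123.1   35. ] [ 40.8 -18.   65.1]
[ 651.  -111.5   35. ] [40.8 27.  65. ]
[588.4 -48.5  35. ] [117.8 -17.5  65.3]
[631.3 -37.2  35. ] [117.7  26.9  65.1]
[ 562. -168.   15.] [  9.  -73.5  85.2]
[ 695.6 -132.5   15. ] [ 9.2 64.8 84.8]
[529.4 -43.3  15. ] [137.8 -73.1  85.5]
[661.3  -8.6  15. ] [137.7  63.3  85. ]
[575.3 -51.4  26. ] [118.4 -30.9  74.3]
[644.3 -33.1  26. ] [118.3  40.5  74.1]
```

Call:
{"method": "move_arm", "body": {
  "series": [
    [[0.0, 0.005, 0.03], 0],
    [[0.0, 0.005, 0.06], 0],
    [[0.005, 0.005, 0.075], 0],
    [[0.015, 0.005, 0.075], 0],
    [[0.02, 0.005, 0.075], 0]
  ]
}}

```text
clock: 1.55
eef_pos: [636.2, -135.2, 26.6]
tool_rot: [-3.141, -0.002, 1.831]
force: [-0.1, 1.2, -0.4]
width: 0.2
```

Call:
{"method": "move_arm", "body": {
  "series": [
    [[0.006, 0, 0.002], 0],
    [[0.012, 0, 0.002], 0],
    [[0.02, 0, 0.002], 0],
    [[0.028, 0, 0.002], 0],
    [[0.036, 0, 0.002], 0]
  ]
}}

```text
clock: 2.17
eef_pos: [626.9, -100.3, 24.8]
tool_rot: [-3.141, -0.002, 1.831]
force: [3.0, -3.6, 3.1]
width: -0.1
```

Call:
{"method": "move_arm", "body": {
  "series": [
    [[0.008, 0, 0], 0],
    [[0.016, 0, 0], 0],
    [[0.024, 0, 0], 0],
    [[0.032, 0, 0], 0],
    [[0.038, 0, 0], 0]
  ]
}}

```text
clock: 2.8
eef_pos: [616.9, -62.8, 24.8]
tool_rot: [-3.141, -0.002, 1.831]
force: [1.2, -2.7, 2.4]
width: -0.1
```

Run:
```python
from h import *
a=get_image("side")[165:285,210:340]; b=get_image("scene")[170:290,215:345]
cv2.imwrite("pics/c2.png",cv2.resize(np.hstack([a,b]),None,fx=3.07,fy=3.07,interpolation=cv2.INTER_CUBIC))
s=read_state();print(s["clock"],s["eef_pos"],s["force"])
```

```text
2.9 [616.48066351 -61.7417367   24.64673256] [ 0.91632717 -0.41875495  0.05424592]
```

View pics/c2.png

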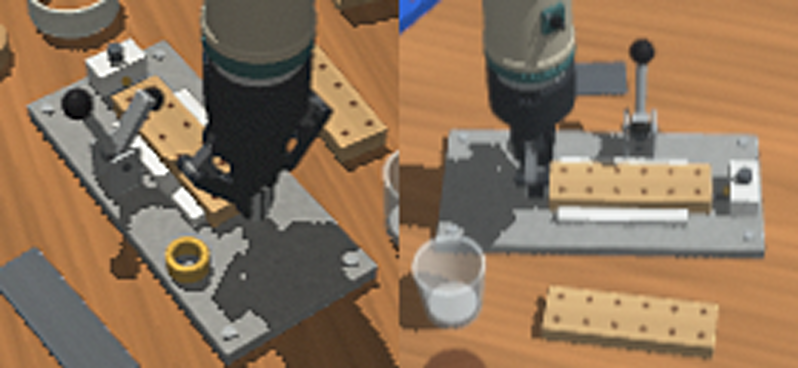

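In the right half the brush back's far end is at x=711 and the stop face at x=729, so about 17 mm remains. The brush back is straight in the channel.

Call:
{"method": "move_arm", "body": {
  "series": [
    [[0.003, 0, 0], 0],
    [[0.005, 0, 0], 0],
    [[0.007, 0, 0], 0],
    [[0.009, 0, 0], 0],
    [[0.01, 0, 0], 0]
  ]
}}

```text
clock: 3.52
eef_pos: [613.7, -51.8, 24.5]
tool_rot: [-3.14, -0.004, 1.832]
force: [1.5, -2.5, 0.2]
width: 0.1
```

Call:
{"method": "move_arm", "body": {
  "series": [
    [[0.001, 0, 0], 0],
    [[0.002, 0, 0], 0],
    [[0.003, 0, 0], 0]
  ]
}}

```text
clock: 3.9
eef_pos: [612.9, -49.0, 24.5]
tool_rot: [-3.14, -0.003, 1.832]
force: [1.0, -2.6, 1.2]
width: -0.3
```

Call:
{"method": "move_arm", "body": {
  "series": [
    [[0.001, 0, 0], 0],
    [[0.002, 0, 0], 0]
  ]
}}

```text
clock: 4.15
eef_pos: [612.4, -47.1, 24.6]
tool_rot: [-3.14, -0.003, 1.832]
force: [1.0, -2.0, 0.5]
width: 0.2
```

Call:
{"method": "move_arm", "body": {
  "series": [
    [[0.001, 0, 0], 0],
    [[0.001, 0, 0], 0]
  ]
}}

```text
clock: 4.4
eef_pos: [612.1, -45.8, 24.5]
tool_rot: [-3.14, -0.004, 1.832]
force: [1.3, -1.9, 1.3]
width: -0.0
```

Call:
{"method": "move_arm", "body": {
  "series": [
    [[0.001, 0, 0], 0],
    [[0.001, 0, 0], 0]
  ]
}}

```text
clock: 4.65
eef_pos: [612.0, -45.5, 24.6]
tool_rot: [-3.14, -0.003, 1.832]
force: [1.3, -4.9, 0.0]
width: -0.2
```

Call:
{"method": "move_arm", "body": {
  "series": [
    [[0.001, 0, 0], 0],
    [[0.001, 0, 0], 0]
  ]
}}

```text
clock: 4.9
eef_pos: [612.0, -45.5, 24.6]
tool_rot: [-3.14, -0.002, 1.831]
force: [2.3, -5.1, -0.9]
width: 0.3
```

Call:
{"method": "move_arm", "body": {
  "series": [
    [[0.0015, 0, 0], 0],
    [[0.002, 0, 0], 0],
    [[0.002, 0, 0], 0]
  ]
}}

```text
clock: 5.28
eef_pos: [612.0, -45.5, 24.6]
tool_rot: [-3.141, 0.001, 1.83]
force: [3.0, -6.1, -1.2]
width: 0.1
```

Run:
```python
from h import *
s=read_state();print(s["clock"],s["eef_pos"],s["force"])
a=get_image("scene")[205:250,275:345];b=get_image("side")[165:230,225:295]
cv2.imwrite("pics/c3.png",np.vstack([cv2.resize(x,None,fx=5.4,fy=5.4,interpolation=cv2.INTER_CUBIC) for x in (a,b)]))
```

```text
5.275 [611.95785981 -45.45738007  24.60592286] [ 3.04249043 -6.10577905 -1.24788795]
```

View pics/c3.png

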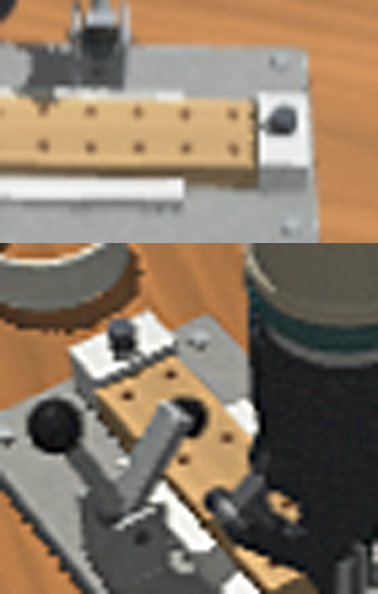

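The top crop shows the brush back's far end meeting the stop face at x≈257, with no gap. The force is rising without motion. I'll make one slightly firmer seat, then back off.

Call:
{"method": "move_arm", "body": {
  "series": [
    [[0.002, 0, 0], 0],
    [[0.003, 0, 0], 0],
    [[0.004, 0, 0], 0],
    [[0.004, 0, 0], 0]
  ]
}}

```text
clock: 5.88
eef_pos: [612.0, -45.5, 24.8]
tool_rot: [3.141, 0.005, 1.828]
force: [3.8, -8.7, 0.0]
width: 0.0
```

Call:
{"method": "move_arm", "body": {
  "series": [
    [[-0.01, 0, 0], 0],
    [[-0.03, 0, 0], 0],
    [[-0.04, 0, -0.04], 0],
    [[-0.04, 0, -0.1], 0],
    [[-0.04, 0, -0.15], 0]
  ]
}}

```text
clock: 6.5
eef_pos: [621.9, -84.0, 176.9]
tool_rot: [3.141, 0.004, 1.827]
force: [-0.1, -0.6, 0.1]
width: 0.2
```

Call:
{"method": "move_arm", "body": {
  "series": [
    [[0.03, -0.032, 0], 0],
    [[0.06, -0.064, 0], 0],
    [[0.09, -0.096, 0], 0],
    [[0.118, -0.128, 0], 0],
    [[0.118, -0.128, 0.03], 0]
  ]
}}

```text
clock: 7.12
eef_pos: [466.5, -1.0, 147.6]
tool_rot: [3.14, 0.003, 1.83]
force: [0.9, -0.3, 0.2]
width: -0.5
```

Run:
```python
from h import *
s=read_state();print(s["clock"],s["eef_pos"],s["tool_rot"],s["force"])
cv2.imwrite("pics/w2.png",get_image("wrist"))
```

```text
7.125 [466.52503008  -1.01040311 147.62117591] [3.13966986 0.0034363  1.83001408] [ 0.90628245 -0.25793075  0.19200144]
```

View pics/w2.png

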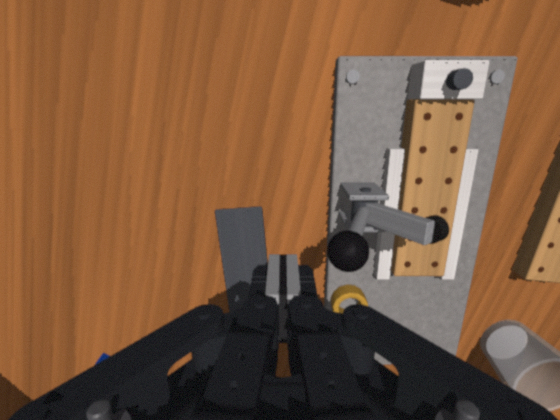

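The wrist picture shows the knob at (348,250), the fingertips at (283,255), and the brush back still against the stop at (438,100).

Run:
```python
from h import *
print(*wr(348,250,120,read_state()))
```

```text
[502.55476836   7.79409507 120.        ] [-0.0746374  38.38800679 23.74856764]
```

Call:
{"method": "move_arm", "body": {
  "series": [
    [[0, 0, 0.02], 0],
    [[0, 0, 0.037], 0],
    [[0, 0.006, 0.037], 0],
    [[0, 0.01, 0.037], 0]
  ]
}}

```text
clock: 7.68
eef_pos: [476.4, 0.5, 107.4]
tool_rot: [-3.139, 0.003, 1.829]
force: [-0.4, -0.0, 0.8]
width: 0.6
```

Call:
{"method": "move_arm", "body": {
  "series": [
    [[0, 0.002, 0], 0],
    [[0, 0.004, 0], 0],
    [[0, 0.006, 0], 0]
  ]
}}

```text
clock: 8.05
eef_pos: [478.9, 1.2, 107.6]
tool_rot: [-3.133, 0.002, 1.828]
force: [-8.8, -2.8, 8.7]
width: -0.3
```

Call:
{"method": "move_arm", "body": {
  "series": [
    [[0, 0.001, 0], 0],
    [[0, 0.002, 0], 0],
    [[0, 0.003, 0], 0]
  ]
}}

```text
clock: 8.43
eef_pos: [478.9, 1.2, 107.5]
tool_rot: [-3.127, 0.002, 1.828]
force: [-8.6, -2.4, 7.8]
width: 0.2
```

The upward force suggests the knob is meeting the sloped finger back. I'll back off, raise 8 mm and use the tip.

Call:
{"method": "move_arm", "body": {
  "series": [
    [[0, -0.006, 0], 0],
    [[0, -0.006, -0.009], 0],
    [[0, -0.004, -0.009], 0],
    [[0, -0.002, -0.009], 0]
  ]
}}

```text
clock: 8.93
eef_pos: [478.1, 1.0, 116.9]
tool_rot: [-3.129, 0.002, 1.828]
force: [0.3, -0.6, -0.4]
width: -0.1
```

Call:
{"method": "move_arm", "body": {
  "series": [
    [[0, 0.002, 0], 0],
    [[0, 0.004, 0], 0],
    [[0, 0.006, 0], 0]
  ]
}}

```text
clock: 9.3
eef_pos: [480.9, 1.8, 116.5]
tool_rot: [-3.122, 0.002, 1.827]
force: [-8.5, -2.2, 8.6]
width: 0.3
```

Call:
{"method": "move_arm", "body": {
  "series": [
    [[0, 0.001, 0], 0],
    [[0, 0.002, 0], 0],
    [[0, 0.003, 0], 0]
  ]
}}

```text
clock: 9.68
eef_pos: [480.7, 1.8, 116.4]
tool_rot: [-3.116, 0.001, 1.827]
force: [-8.0, -2.0, 9.1]
width: -0.3
```

The sloped back still meets it at either height. The flat finger sides pushed the block cleanly, so I'll turn the tool 90° and push along tool x instead.

Call:
{"method": "move_arm", "body": {
  "series": [
    [[0, -0.012, 0], 0],
    [[0, -0.02, -0.01], 0.18],
    [[0, -0.02, -0.02], 0.36],
    [[0, -0.02, -0.02], 0.54],
    [[0, -0.02, -0.02], 0.72]
  ]
}}

```text
clock: 10.3
eef_pos: [462.1, -3.2, 137.1]
tool_rot: [-3.124, 0.017, 1.101]
force: [-0.1, -0.4, -0.8]
width: -0.3
```

Call:
{"method": "move_arm", "body": {
  "series": [
    [[0, 0, 0], 0.18],
    [[0, 0, 0], 0.36],
    [[0, 0, 0], 0.54],
    [[0, 0, 0], 0.72],
    [[0, 0, 0], 0.86]
  ]
}}

```text
clock: 10.92
eef_pos: [462.3, -3.2, 137.0]
tool_rot: [3.139, 0.023, 0.236]
force: [0.6, 0.0, -0.6]
width: 0.2
```

Run:
```python
from h import *
np.set_printoptions(precision=3,suppress=True)
s=read_state();print(s["clock"],s["eef_pos"],s["tool_rot"],s["force"],s["qpos"])
from scipy.spatial.transform import Rotation as Ro
print(Ro.from_euler("xyz",s["tool_rot"]).as_matrix().T@(np.array([502.6,7.8,120])-s["eef_pos"]))
```

```text
10.925 [462.259  -3.161 137.014] [3.139 0.023 0.236] [ 0.597  0.026 -0.619] [-0.368  0.57   0.452  2.109 -0.431  0.576 -0.941]
[42.171 -1.259 16.032]
```

Call:
{"method": "move_arm", "body": {
  "series": [
    [[0, -0.001, 0.015], -0.025],
    [[0, -0.001, 0.027], -0.025],
    [[0.006, -0.001, 0.027], -0.025],
    [[0.01, -0.001, 0.027], -0.025]
  ]
}}

```text
clock: 11.42
eef_pos: [472.0, -0.2, 109.9]
tool_rot: [3.14, 0.023, 0.261]
force: [0.1, -0.2, 0.6]
width: 0.1
```

Call:
{"method": "move_arm", "body": {
  "series": [
    [[0.003, 0, 0], 0],
    [[0.006, 0, 0], 0],
    [[0.009, 0, 0], 0]
  ]
}}

```text
clock: 11.8
eef_pos: [480.8, 2.3, 109.9]
tool_rot: [3.14, 0.023, 0.261]
force: [-2.6, -2.0, 0.8]
width: 0.1
```

Call:
{"method": "move_arm", "body": {
  "series": [
    [[0.001, 0, 0], 0],
    [[0.002, 0, 0], 0],
    [[0.003, 0, 0], 0]
  ]
}}

```text
clock: 12.18
eef_pos: [481.0, 2.3, 109.7]
tool_rot: [3.141, 0.027, 0.26]
force: [-8.3, -2.8, 6.4]
width: 0.2
```

Call:
{"method": "move_arm", "body": {
  "series": [
    [[0.002, 0, -0.001], 0],
    [[0.003, 0, -0.002], 0],
    [[0.003, 0, -0.002], 0]
  ]
}}

```text
clock: 12.55
eef_pos: [481.6, 2.8, 110.9]
tool_rot: [-3.141, 0.032, 0.26]
force: [-6.1, -2.4, -1.7]
width: -0.1
```

Call:
{"method": "move_arm", "body": {
  "series": [
    [[0.003, 0, -0.001], 0],
    [[0.004, 0, -0.002], 0],
    [[0.004, 0, -0.002], 0]
  ]
}}

```text
clock: 12.92
eef_pos: [483.5, 3.4, 112.0]
tool_rot: [-3.141, 0.036, 0.259]
force: [-5.1, -2.1, -3.2]
width: 0.0
```

Call:
{"method": "move_arm", "body": {
  "series": [
    [[0.003, 0, -0.001], 0],
    [[0.005, 0, -0.001], 0],
    [[0.007, 0, -0.0015], 0]
  ]
}}

```text
clock: 13.3
eef_pos: [486.8, 4.3, 113.1]
tool_rot: [-3.139, 0.043, 0.258]
force: [-9.8, -2.7, 8.7]
width: -0.1
```

Call:
{"method": "move_arm", "body": {
  "series": [
    [[0.003, 0, -0.0005], 0],
    [[0.005, 0, -0.001], 0],
    [[0.007, 0, -0.001], 0],
    [[0.009, 0, -0.001], 0]
  ]
}}

```text
clock: 13.8
eef_pos: [493.3, 5.7, 113.8]
tool_rot: [-3.138, 0.046, 0.257]
force: [-6.7, -2.8, 6.1]
width: -0.3
```

Call:
{"method": "move_arm", "body": {
  "series": [
    [[0.003, 0, -0.0015], 0],
    [[0.005, 0, -0.002], 0],
    [[0.007, 0, -0.0025], 0],
    [[0.009, 0, -0.003], 0]
  ]
}}

```text
clock: 14.3
eef_pos: [502.6, 8.2, 116.6]
tool_rot: [-3.138, 0.046, 0.257]
force: [-2.8, -1.2, 2.2]
width: 0.2
```

Call:
{"method": "move_arm", "body": {
  "series": [
    [[0.003, 0, -0.001], 0],
    [[0.005, 0, -0.001], 0],
    [[0.007, 0, -0.001], 0],
    [[0.009, 0, -0.001], 0]
  ]
}}

```text
clock: 14.8
eef_pos: [512.2, 10.6, 117.3]
tool_rot: [-3.139, 0.045, 0.258]
force: [-1.0, -1.1, 1.1]
width: 0.1
```

Call:
{"method": "move_arm", "body": {
  "series": [
    [[0.003, 0, 0], 0],
    [[0.005, 0, 0], 0],
    [[0.007, 0, 0], 0],
    [[0.008, 0, 0], 0],
    [[0.008, 0, 0], 0]
  ]
}}

```text
clock: 15.42
eef_pos: [520.0, 12.7, 116.9]
tool_rot: [-3.139, 0.044, 0.258]
force: [-0.4, -0.7, 0.6]
width: -0.0
```

Run:
```python
from h import *
s=read_state();print(s["clock"],s["eef_pos"],s["force"])
a=get_image("side")[155:285,210:340]; b=get_image("scene")[160:290,215:345]
cv2.imwrite("pics/c4.png",cv2.resize(np.hstack([a,b]),None,fx=3.07,fy=3.07,interpolation=cv2.INTER_CUBIC))
```

```text
15.425 [519.98141369  12.7010975  116.91738383] [-0.43950929 -0.74542834  0.58403815]
```

View pics/c4.png

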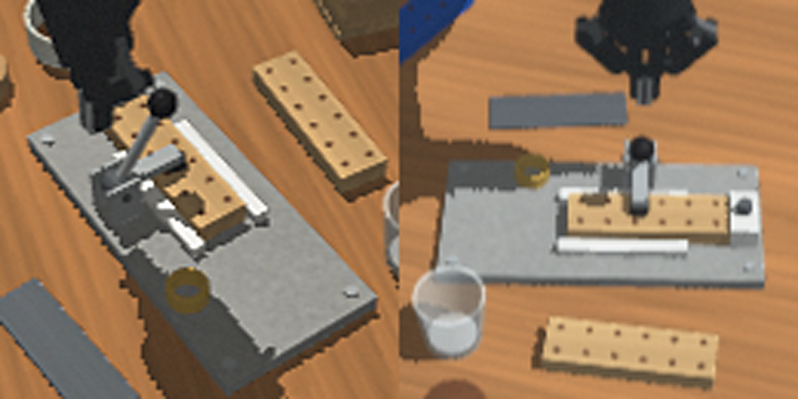

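The lever has gone over: the knob is at (162,102) left and (641,150) right, clear of the finger. The pad is down on the brush back, which still meets the stop at (729,215). I'll retreat away from the lever and up, then take one last look.

Call:
{"method": "move_arm", "body": {
  "series": [
    [[-0.02, 0, -0.005], 0],
    [[-0.04, 0, -0.04], 0],
    [[-0.04, 0, -0.09], 0],
    [[-0.04, 0, -0.14], 0],
    [[-0.04, 0, -0.14], 0]
  ]
}}

```text
clock: 16.15
eef_pos: [489.8, 3.4, 262.0]
tool_rot: [-3.14, 0.037, 0.258]
force: [-0.2, 0.1, -0.0]
width: 0.0
```

Run:
```python
from h import *
s=read_state();print(s["clock"],s["eef_pos"],s["force"])
a=get_image("side")[155:285,210:340]; b=get_image("scene")[160:290,215:345]
cv2.imwrite("pics/c5.png",cv2.resize(np.hstack([a,b]),None,fx=3.07,fy=3.07,interpolation=cv2.INTER_CUBIC))
S=lambda x,y:("scene",215+(x-399)/3.07,160+y/3.07);D=lambda x,y:("side",210+x/3.07,155+y/3.07)
k=tri(S(641,150),D(162,102));print("knob",k,"moved",(k-np.array([504.8,8.1,118.3])))
```

```text
16.15 [489.77071968   3.38711109 262.02249198] [-0.24326801  0.14614396 -0.02225233]
knob [576.20454184  27.35047533 108.08742408] moved [ 71.40454184  19.25047533 -10.21257592]
```

View pics/c5.png

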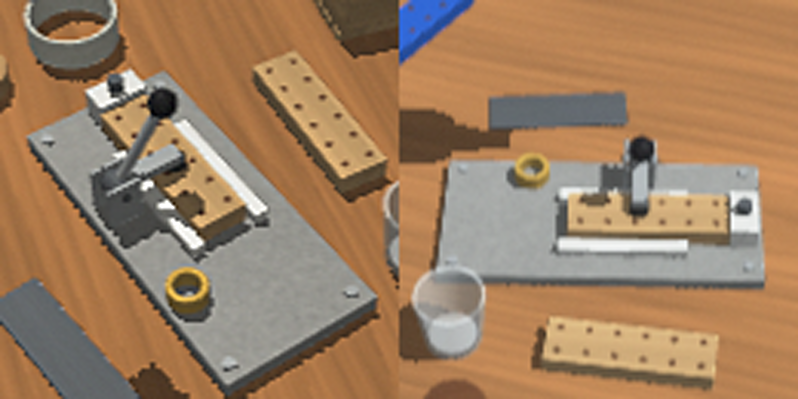

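The knob moved 74 mm towards jig −y and dropped 10 mm, against 73 and 10 expected for fully shut. The brush back is against the stop (729,215), and the bystanders are where they were.

```bash
python3 -c "
from cell import *
print(finish_job())"
```

```text
the job is handed in; nothing more can be done
None
```

The brush back is home against the end stop, the clamp lever has snapped shut on it, and I handed the job in at about 16 s of the 56 s allowed.

- **Brush back:** I pushed it along the channel with the shut fingertips. It stopped moving, and the force rose to about 9.5 N (limit 20 N) with no further travel. The pictures show no gap at the stop, before or after clamping. I had no direct reading of the feeler pin.
- **Lever:** It was pushed over with the flat side of the fingers and snapped the rest of the way by itself. The knob moved 74 mm across and 10 mm down, against 73 and 10 mm expected for fully shut. The pad is down on the brush back.
- **What went wrong on the way:** My first two tries at the lever met the knob with the sloped finger back. They pressed at about 12 N without moving it, so I backed off and turned the tool 90°. During the push that worked, the highest total force I read was about 13 N (strain limit 20 N). Forces are only reported at the end of each move, so a brief peak between readings could have gone unseen.
- **Last checks:** The arm was clear of everything with about 0 N at the wrist. The spare, collar, tube, plate and coil look unmoved. The awl and roll were outside the last crops, but the arm did not go near them.

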